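Find the key that turns the strongbox lock

ROBOT

A 6-joint arm with a two-finger parallel gripper is mounted at the origin on a cart in front of the work surface, level with it; the furniture and walls round the work are solid. World frame = base frame: x ahead of the robot, y to its left, z up, the work surface at z = 0. Lengths are in mm, angles in rad, forces in N, time in s.
With the tool pointing down it reaches from about 350 to 975 mm from the base axis. Payload 7.1 kg.
Tool frame: the origin (TCP) lies at the centre of the arm's flange, where the gripper is bolted on; the fingertips stand 182 mm ahead of it and the grasp point (between the pads) lies 163 mm ahead of it; z points along the fingers, y is the line along which they close (so a half turn about z gives the same grasp; the last joint's range is limited). The gripper opens to 88 mm and grips with 3 to 60 N. Pads are 20 mm wide; open, the fingers measure 115 mm over their backs; the gripper's body (75 mm by 178 mm) begins 61 mm behind the grasp point.
Start: joints at [1.233, 0.423, 1.63, -0, 1.089, -0.019], TCP at [195.861, 593.502, 404.675] pointing down, gripper open.
Joint ranges: [-3, 3], [-0.9, 2.11], [0.09, 2.58], [-1.31, 4.45], [0.11, 2.69], [-2.54, 2.54]. Speed limits (rad/s): [2.39, 2.39, 3.01, 3.14, 3.14, 3.14].

INTERFACE

Orientations are given as a rotation vector (axis times angle).
In Python, from workcell import readout, get_image, ctrl gives the robot as it stands.
- The arm moves only by the tool step_arm, never from a script. Its argument "targets" is a list that holds one entry, the list of rows, each a list of 7 numbers: the shift along the world's x, y, z as a fraction of full scale, then the turn, a rotation vector about the world's x, y, z as a fraction of full scale, then the opening, from 0 (shut) to 1 (fully open). In form: [[[dx, dy, dz, wx, wy, wz, claw], ...]]. A call has exactly 5 rows; each row shifts and turns the commanded pose from where the row before left it; what a row does not reach is not made up. Full scale, the value 1, is 0.05 m for a shift and 4 degrees for a turn. A row lasts 1/8 s, in which the tool goes at most 62.5 mm and 10.7 degrees, less where a joint would pass 70% of its speed; a pose out of reach is approached as far as the arm can. A call with a number of a shift or a turn outside -1 to 1 is refused whole. A call with a gripper value outside its range is refused whole. The fingers move at their own pace and stop on an object; the grip force is fixed at half the most. Time passes only in rows, so rows that do not move let the fingers close, or fill a call up. It gives the time, the measured TCP pose, the force, the opening and the grip force at its end, in the units of the state.
- readout.get_obs(): the state, without advancing time (a new reading comes with each control period).
- get_image(name): name is "scene" or "top"; returns a dict with "pixels" (384x512x3 uint8, red, green, blue), "intrinsics" (3x3 intrinsics, pixels), "extrinsics" (4x4, takes a point from world to camera coordinates). Camera axes: x right, y down, z forward; pixel columns grow to the right and rows downward; lengths in mm; the calibration is good to about 2 mm. A picture is of the moment at which its call begins. There is no depth.
- ctrl.close_job(): hands the job in; it is judged then, once.
The state is a dict: "t": time; "qpos": joint angles; "qvel": joint speeds; "joint_torque": joint torques, N m; "ee_pos": TCP position; "orientation": TCP orientation; "ft_force": force on the tool from outside, world axes, zero at the start; "moment": the same for the moment, N m; "width": finger opening in mm; "grasp_force": force on a finger pad.
Only numpy, scipy, OpenCV 4.12 (cv2) and the standard library are available. Lean on these libraries where they do the work, as an engineer would, in place of code of your own. Each camera call takes 0.05 s, during which the arm holds its last target. There are 200 camera calls.

TASK

Three keys stand in the rack; only one of them both fits the slot of the lock on top of the grey strongbox and turns it. Find that key, put it fully down into the lock and turn it clockwise until the pointer on the lock stands in the green arc, then let go and leave the key in the lock. The other two keys must end up standing in the rack in the places where they were.

Things in the scene. Friction and masses are not known exactly. Their poses are not given: they have to be found in the camera images.
- key_blue_bow (a point): Key with a blue plastic bow, 0.1 to 0.21 kg, upright in the rack. Point: centre of the bow, a plate to grip, 12 mm thick (x), 44 wide (y), 50 high (z). 25 to 30 mm below the point is a round steel flange, 54 mm across; under it hangs a flat steel blade 6 mm thick (x), 36 wide (y), 38 long (down).
- key_red_bow (a point): Key with a red plastic bow, 0.1 to 0.21 kg, upright in the rack. Point: centre of the bow, a plate to grip, 12 mm thick (x), 44 wide (y), 50 high (z). 25 to 30 mm below the point is a round steel flange, 54 mm across; under it hangs a round steel pin 14 mm in diameter, 38 long (down).
- key_yellow_bow (a point): Key with a yellow plastic bow, 0.1 to 0.21 kg, upright in the rack. Point: centre of the bow, a plate to grip, 12 mm thick (x), 44 wide (y), 50 high (z). 25 to 30 mm below the point is a round steel flange, 54 mm across; under it hangs a flat steel blade 6 mm thick (x), 72 wide (y), 38 long (down).
- rack: Fixed aluminium rack, 270 mm long (y). Origin: under its centre, on the bench. Two level rails along y, 18 mm gap between them, tops 70 mm above the bench; the three keys stand 85 mm apart in a row with their flanges on the rails and blades hanging in the gap, in any order. A key lifts straight up; 50 mm clears it.
- lock_mouth (a point): Middle of the lock's slot, level with the round brass lock face, 80 mm above the bench, on top of a fixed grey strongbox 140 x 150 mm. Slot of the unturned lock: 20 mm wide (x), 54 long (y), 44 deep. Axes stay with the box; the lock turns about z here. A steel bezel, 108 mm across, stands 1 mm above the face. Key fully down: flange on the face, bow centre 30 mm above this point.
- lock (a joint): Turn of the brass lock face, rad, clockwise from above: 0 = locked (white pointer at the red mark, -y side); green arc 0.60 to 0.95; stop at 0.95. Stays where left; resists with about 0.12 N m. The blue blade has play in the slot: put in straight, it turns up to about 0.45 rad before it carries the lock along.

How it is judged (in metres and radians):
On the way:
1. the blue key is down in the lock, which is not yet turned to the green arc (horizontal distance between key_blue_bow and lock_mouth below 0.015 m and z of key_blue_bow in the frame of lock_mouth below 0.037 m and angle between key_blue_bow's own z axis and vertical below 0.2 rad and value of joint lock below 0.55 rad), for 0.1 s.
At the end, for the whole second after the job is handed in: Blue key in the lock: bow centre within 15 mm of the slot's middle in plan, under 37 mm above the lock face, upright within 11 degrees; lock turned over 0.58 rad, at rest; red and yellow keys upright within 20 mm of their starts; key released (horizontal distance between key_blue_bow and lock_mouth below 0.015 m and z of key_blue_bow in the frame of lock_mouth below 0.037 m and angle between each of key_blue_bow, key_red_bow, key_yellow_bow's own z axis and vertical below 0.2 rad and value of joint lock above 0.58 rad and velocity of joint lock below 0.05 rad/s and distance of each of key_red_bow, key_yellow_bow from where it was at the start of the episode below 0.02 m); the robot touches nothing.
It also fails if it takes over 48 s, if anything falls off the work surface, if the arm or the gripper's body presses on something with over 40 N, if the wrist force passes 120 N, or if a joint passes its speed limit or range.

## Working session

There is one attempt and no reset: what is moved stays moved. The work goes in short steps, Python scripts to look and compute and a tool call to move; the robot and the scene stay as the last step left them, time stands still between calls to the robot, and variables do not carry over. Pictures are saved under pics/ and viewed, at most 10 in all, crops included, and the job is handed in when it is done.

Besides the shell and the picture viewer there is one more tool, called after ">>>" as name(argument=value, ...), one argument or row to a line, values as JSON. step_arm: Moves the arm, as the interface text tells. Shift numbers are shares of 0.05 m and turn numbers shares of 4 degrees, none past 1 either way. Its arguments: {"type":"object","properties":{"targets":{"type":"array"}},"required":["targets"]}

```bash
mkdir -p pics; cat > h.py <<'E'
import numpy as np, cv2
from workcell import readout, get_image, ctrl
def ray(im,u,v,z):
    K=np.array(im["intrinsics"]);E=np.array(im["extrinsics"]);R=E[:3,:3];t=E[:3,3]
    d=R.T@np.linalg.solve(K,[u,v,1.]);c=-R.T@t
    return c+d*(z-c[2])/d[2]
def proj(im,p):
    E=np.array(im["extrinsics"]);q=np.array(im["intrinsics"])@(E[:3,:3]@np.array(p)+E[:3,3]);return q[:2]/q[2]
def save(im,n,crop=None,s=1):
    p=im["pixels"][:,:,::-1]
    if crop: p=p[crop[1]:crop[3],crop[0]:crop[2]]
    cv2.imwrite(n,cv2.resize(p,None,fx=s,fy=s,interpolation=cv2.INTER_CUBIC))
E
python3 - <<'E'
from h import *
o=readout.get_obs();print(o)
a=get_image("top");b=get_image("scene")
for n,i in(("top",a),("scene",b)):
    save(i,f"pics/{n}0.png",None,1.5);E=np.array(i["extrinsics"]);print(n,-E[:3,:3].T@E[:3,3],E[:3,:3].round(2).tolist(),i["intrinsics"])
E
```

```text
{'t': 0.0, 'qpos': array([ 1.23298503e+00,  4.23817080e-01,  1.63068359e+00,  3.43186026e-06,
        1.08858770e+00, -1.90130832e-02]), 'qvel': array([ 2.66020207e-04,  6.29676451e-04,  5.49000851e-05, -2.18400505e-04,
        8.09944127e-04,  1.62459372e-03]), 'joint_torque': array([ 1.63465851e-03, -5.44624364e+01, -2.73668629e+01,  6.43143221e-02,
        2.26092304e-02, -9.44951194e-05]), 'ee_pos': array([195.78192469, 593.25164846, 403.91884378]), 'orientation': array([-4.98608893e-01, -3.10149991e+00,  2.31112524e-03]), 'ft_force': array([-0.29436711, -0.37709206, -0.41994784]), 'moment': array([-0.06004167,  0.00103589, -0.00027035]), 'grasp_force': 0.0, 'width': 88.00322665044222}
top [ 455.50219723   20.66035783 1037.42618923] [[-0.02, -1.0, 0.02], [-1.0, 0.02, -0.07], [0.07, -0.02, -1.0]] [[447.64905622   0.         258.48697408]
 [  0.         447.64905622 183.92420151]
 [  0.           0.           1.        ]]
scene [ 160.63539545 -568.66584572  583.00002987] [[0.84, -0.54, 0.0], [-0.3, -0.47, -0.83], [0.45, 0.7, -0.56]] [[351.09108465   0.         255.82344926]
 [  0.         351.09108465 190.41982341]
 [  0.           0.           1.        ]]
```

View pics/top0.png

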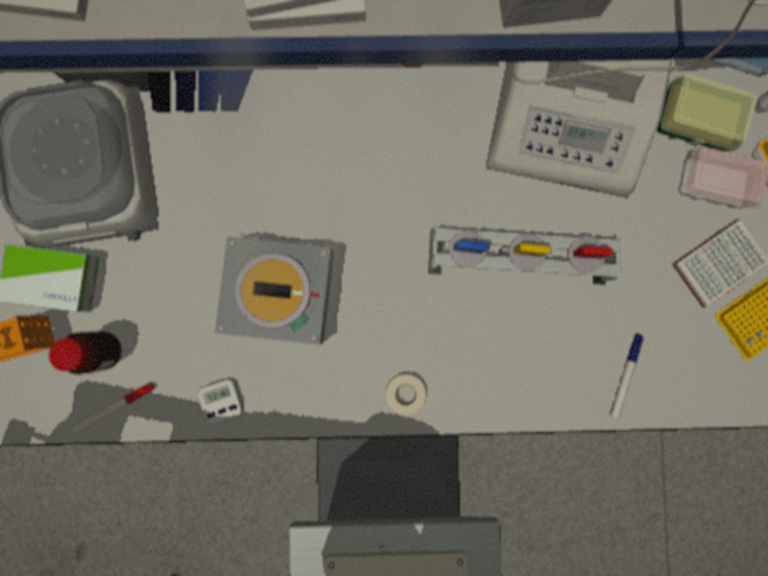

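View pics/scene0.png

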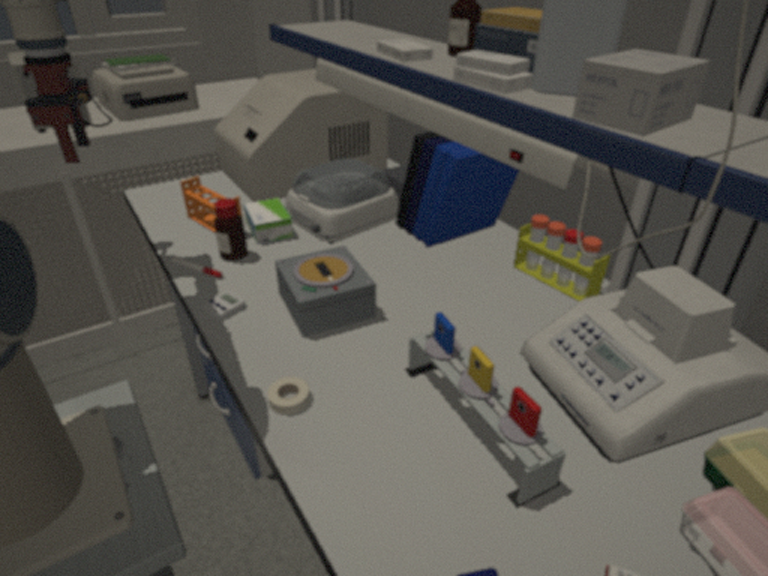

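Top view (1.5x): the keys' bows are blue (472,246), yellow (534,249) and red (593,251). The lock face centre is at about (273,290), with its pointer to the right (-y). I'll enlarge crops of the blue key and the lock.

```bash
python3 - <<'E'
from h import *
a=get_image("top")
p=a["pixels"];A=cv2.resize(p[140:195,280:420],None,fx=5.7,fy=5.7,interpolation=cv2.INTER_CUBIC)[:,:,::-1]
B=cv2.resize(p[155:230,140:232],None,fx=3.6,fy=3.6,interpolation=cv2.INTER_CUBIC)[:,:,::-1]
B=cv2.copyMakeBorder(B,0,0,0,A.shape[1]-B.shape[1],cv2.BORDER_CONSTANT)
cv2.imwrite("pics/c1.png",np.vstack([A,B])); print(A.shape,B.shape)
hsv=cv2.cvtColor(p,cv2.COLOR_RGB2HSV)
for n,lo,hi in(("blue",(105,130,60),(125,255,255)),("yel",(20,150,90),(32,255,255)),("red",(0,170,80),(6,255,255)),("brass",(10,110,90),(22,255,255))):
    m=cv2.inRange(hsv,lo,hi); m[:140]=0;m[230:]=0;m[:,:140]=0;m[:,420:]=0
    k,_,s,c=cv2.connectedComponentsWithStats(m)
    for j in range(1,k):
        if s[j,4]>30:print(n,s[j],c[j].round(1),[ray(a,*c[j],z).round(1) for z in(80,125)])
E
```

```text
(314, 798, 3) (270, 798, 3)
blue [305 161  20   7 101] [314.9 163.4] [array([ 561.8, -119.7,   80. ]), array([ 556.8, -113.1,  125. ])]
yel [343 162  24   8 137] [355.  165.6] [array([ 555.5, -206.3,   80. ]), array([ 550.8, -195.6,  125. ])]
yel [166 174  35  19 363] [185.3 182.5] [array([525.9, 159.3,  80. ]), array([522.6, 152.7, 125. ])]
yel [162 189  39  24 418] [180.6 203.3] [array([481.6, 169.6,  80. ]), array([480.4, 162.6, 125. ])]
red [385 165  23   6 107] [396.8 167.5] [array([ 549.7, -296.9,   80. ]), array([ 545.3, -281.9,  125. ])]
brass [ 161  173   41   41 1073] [180.7 193. ] [array([503.7, 169.3,  80. ]), array([501.4, 162.3, 125. ])]
```

View pics/c1.png

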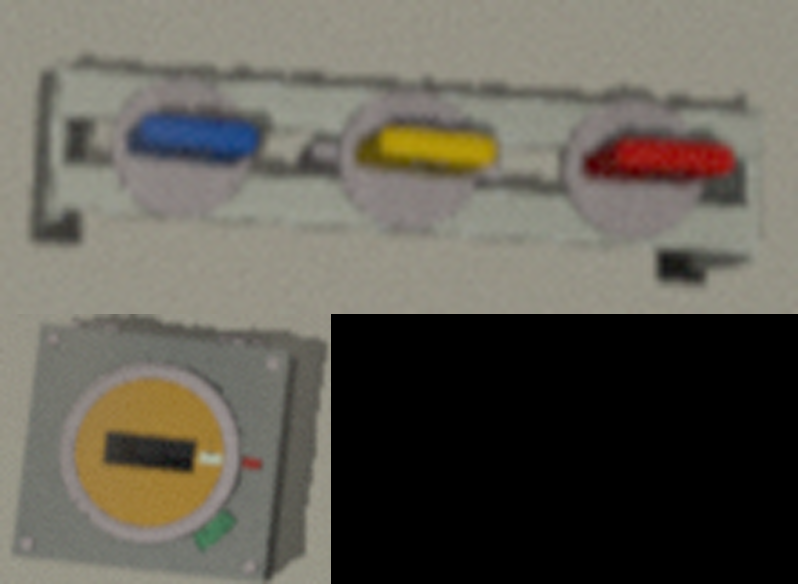

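Crop: flange centres are at about (183,148), (407,160) and (632,172). In the lower crop (top at row 314), the slot centre is (150,452), the pointer (210,459), the red mark (252,464), and the box's top edge runs (43,325) to (293,352). Next I convert these to world coordinates.

```bash
python3 - <<'E'
from h import *
a=get_image("top")
A=lambda u,v,z:ray(a,280+(u+.5)/5.7-.5,140+(v+.5)/5.7-.5,z)
B=lambda u,v,z:ray(a,140+(u+.5)/3.6-.5,155+(v-314+.5)/3.6-.5,z)
F=[A(*q,75) for q in((183,148),(407,160),(632,172))];print(np.round(F,1))
yaw=lambda p,q:np.arctan2(*( (q-p)[:2]*[1,-1]))  # angle from -y axis toward +x
print("rack",yaw(F[0],F[2]),np.linalg.norm(F[2]-F[0]),"bluetop",yaw(A(150,130,125),A(255,140,125)),A(203,135,125))
s=B(150,452,80);print("lock",s,"brass",B(149,451.5,80),"yaw mark",yaw(s,B(252,464,80)),"slot",yaw(B(105,448,80),B(195,456,80)),"box",yaw(B(43,325,79),B(293,352,79)), yaw(B(13,553,79),B(43,325,79)))
o=readout.get_obs()
from scipy.spatial.transform import Rotation as R
print(R.from_rotvec(o["orientation"]).as_matrix().round(3))
E
```

```text
[[ 557.9 -113.3   75. ]
 [ 551.8 -198.6   75. ]
 [ 545.6 -284.4   75. ]]
rack -0.07186361222592962 171.5412097779957 bluetop -0.113528783423335 [ 557.16209905 -113.69374568  125.        ]
lock [503.66615779 167.96561983  80.        ] brass [503.97436341 168.55427096  80.        ] yaw mark -0.13674205652075164 slot -0.10824783959987525 box -0.12649428850121214 1.4369586386106072
[[-0.95   0.313 -0.   ]
 [ 0.313  0.95  -0.001]
 [ 0.    -0.001 -1.   ]]
```

>>> step_arm(
  targets=[
    [[0.48, -0.94, 0, 0, 0, -1, 1], [0.48, -0.94, 0, 0, 0, -1, 1], [0.48, -0.94, 0, 0, 0, -1, 1], [0.48, -0.94, 0, 0, 0, -1, 1], [0.48, -0.94, 0, 0, 0, -1, 1]],
  ],
)

```text
t: 0.82
ee_pos: [316.3, 357.0, 404.7]
orientation: [1.033, 2.967, 0.0]
ft_force: [1.1, 0.6, 0.9]
width: 87.8
grasp_force: 0.0
```

>>> step_arm(
  targets=[
    [[0.48, -0.94, 0, 0, 0, -1, 1], [0.48, -0.94, 0, 0, 0, -1, 1], [0.48, -0.94, 0, 0, 0, -1, 1], [0.48, -0.94, 0, 0, 0, -1, 1], [0.48, -0.94, 0, 0, 0, -1, 1]],
  ],
)

```text
t: 1.45
ee_pos: [436.4, 121.9, 404.8]
orientation: [1.532, 2.742, 0.001]
ft_force: [0.0, 1.0, 0.6]
width: 87.8
grasp_force: 0.0
```

>>> step_arm(
  targets=[
    [[0.48, -0.94, 0, 0, 0, -1, 1], [0.48, -0.94, 0, 0, 0, -1, 1], [0.48, -0.94, 0, 0, 0, -1, 1], [0.48, -0.94, 0, 0, 0, -1, 1], [0.48, -0.94, 0, 0, 0, -1, 1]],
  ],
)

```text
t: 2.08
ee_pos: [556.4, -113.3, 404.6]
orientation: [-1.986, -2.434, -0.0]
ft_force: [0.7, 0.3, 1.0]
width: 88.2
grasp_force: 0.0
```

>>> step_arm(
  targets=[
    [[0, 0, -0.2, 0, 0, -1, 1], [0, 0, -0.2, 0, 0, -1, 1], [0, 0, -0.2, 0, 0, -1, 1], [0, 0, -0.2, 0, 0, -1, 1], [0, 0, 0, 0, 0, 0, 1]],
  ],
)

```text
t: 2.7
ee_pos: [555.5, -111.5, 363.9]
orientation: [-2.301, -2.137, 0.002]
ft_force: [0.2, -0.1, -0.8]
width: 87.9
grasp_force: 0.0
```

```bash
cat >> h.py <<'E'
from scipy.spatial.transform import Rotation as R
def st():
    o=readout.get_obs();m=R.from_rotvec(o["orientation"]).as_matrix()
    print(o["t"],o["ee_pos"].round(1),"yang",np.degrees(np.arctan2(m[1,1],m[0,1])).round(2),"z",m[:,2].round(3),"F",o["ft_force"].round(1),"M",o["moment"].round(2),"w",round(o["width"],1),o["grasp_force"],o["qpos"].round(2)); return o
E
python3 -c "
from h import *
st();a=get_image('scene');save(a,'pics/s1.png',(230,100,430,350),2.4)"
```

```text
2.7 [ 555.5 -111.5  363.9] yang -4.23 z [-0.002  0.    -1.   ] F [ 0.2 -0.1 -0.8] M [-0.08 -0.    0.02] w 87.9 0.0 [-0.22  0.39  1.79  0.    0.96 -0.15]
```

View pics/s1.png

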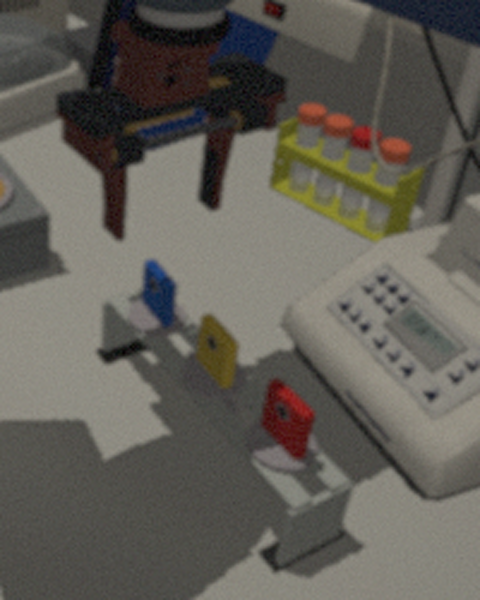

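The open fingers straddle the blue key, one on each side of (160,295) in the crop. The path down is clear, so I descend and grip.

>>> step_arm(
  targets=[
    [[0.04, -0.04, -0.6, 0, 0, 0, 1], [0, 0, -0.6, 0, 0, 0, 1], [0, 0, -0.5, 0, 0, 0, 1], [0, 0, -0.22, 0, 0, 0, 1], [0, 0, 0, 0, 0, 0, 1]],
  ],
)

```text
t: 3.38
ee_pos: [557.9, -113.5, 268.6]
orientation: [-2.302, -2.138, 0.001]
ft_force: [0.3, 0.3, 0.4]
width: 87.6
grasp_force: 0.0
```

>>> step_arm(
  targets=[
    [[0, 0, 0, 0, 0, 0, 0], [0, 0, 0, 0, 0, 0, 0], [0, 0, 0, 0, 0, 0, 0], [0, 0, 0, 0, 0, 0, 0], [0, 0, 0, 0, 0, 0, 0]],
  ],
)

```text
t: 4.0
ee_pos: [557.9, -113.5, 268.8]
orientation: [2.303, 2.137, 0.0]
ft_force: [0.2, -0.5, 0.5]
width: 41.4
grasp_force: 0.0
```

>>> step_arm(
  targets=[
    [[0, 0, 0, 0, 0, 0, 0], [0, 0, 0, 0, 0, 0, 0], [0, 0, 0, 0, 0, 0, 0], [0, 0, 0, 0, 0, 0, 0], [0, 0, 0, 0, 0, 0, 0]],
  ],
)

```text
t: 4.62
ee_pos: [557.8, -113.5, 268.6]
orientation: [-2.303, -2.137, 0.0]
ft_force: [0.7, -0.3, 0.0]
width: 12.0
grasp_force: 30.0
```

```bash
python3 -c "
from h import *
st()"
```

```text
4.625 [ 557.8 -113.5  268.6] yang -4.27 z [-0.  0. -1.] F [ 0.7 -0.3  0. ] M [-0.1   0.12  0.02] w 12.0 29.998929798603058 [-0.22  0.53  1.84  0.    0.77 -0.15]
```

>>> step_arm(
  targets=[
    [[0, 0, 0.3, 0, 0, 0, 0], [0, 0, 0.7, 0, 0, 0, 0], [0, 0, 0.8, 0, 0, 0, 0], [-0.08, 0.44, 0.1, 0, 0, -0.1, 0], [-0.2, 0.9, 0, 0, 0, -0.1, 0]],
  ],
)

```text
t: 5.25
ee_pos: [544.2, -46.8, 365.7]
orientation: [2.318, 2.116, 0.004]
ft_force: [-0.0, -0.1, -1.8]
width: 12.0
grasp_force: 30.0
```

>>> step_arm(
  targets=[
    [[-0.2, 0.9, 0, 0, 0, -0.1, 0], [-0.2, 0.9, 0, 0, 0, -0.1, 0], [-0.2, 0.9, 0, 0, 0, -0.1, 0], [-0.2, 0.9, 0, 0, 0, -0.1, 0], [0, 0.7, 0, 0, 0, -0.1, 0]],
  ],
)

```text
t: 5.88
ee_pos: [503.0, 170.1, 364.6]
orientation: [2.353, 2.081, 0.001]
ft_force: [1.1, -0.9, -1.7]
width: 12.1
grasp_force: 30.0
```

>>> step_arm(
  targets=[
    [[0, 0, -0.2, 0, 0, -0.1, 0], [0, 0, -0.3, 0, 0, 0, 0], [0, 0, -0.2, 0, 0, 0, 0], [0, 0, 0, 0, 0, 0, 0], [0, 0, 0, 0, 0, 0, 0]],
  ],
)

```text
t: 6.5
ee_pos: [504.1, 168.0, 328.7]
orientation: [-2.362, -2.071, 0.0]
ft_force: [-0.1, 0.2, -1.0]
width: 12.1
grasp_force: 30.0
```

```bash
python3 -c "
from h import *
st();a=get_image('scene');save(a,'pics/s2.png',(160,80,300,240),3.5)
t=get_image('top');save(t,'pics/t2.png',(120,120,300,240),4)"
```

```text
6.5 [504.1 168.  328.7] yang -7.52 z [-0. -0. -1.] F [-0.1  0.2 -1. ] M [-0.05  0.01 -0.03] w 12.1 29.998428225517273 [0.3  0.39 1.89 0.   0.86 0.43]
```

View pics/s2.png

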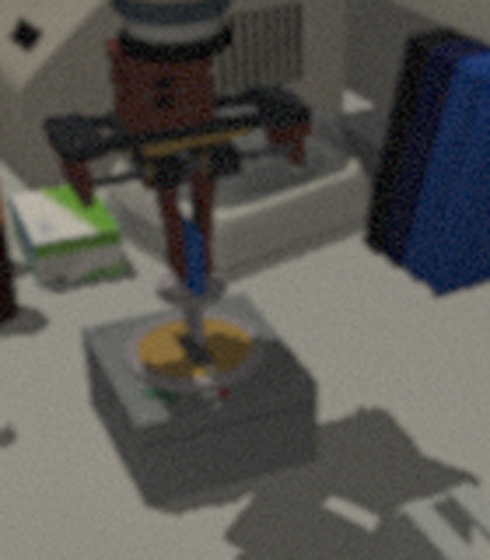

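The blade at crop (197,320) hangs straight above the slot at (195,350). I insert the key.

>>> step_arm(
  targets=[
    [[0, 0, -0.2, 0, 0, 0, 0], [0, 0, -0.2, 0, 0, 0, 0], [0, 0, -0.15, 0, 0, 0, 0], [0, 0, -0.1, 0, 0, 0, 0], [0, 0, 0, 0, 0, 0, 0]],
  ],
)

```text
t: 7.22
ee_pos: [503.7, 168.5, 295.6]
orientation: [-2.361, -2.072, 0.001]
ft_force: [0.2, -0.6, -1.4]
width: 11.8
grasp_force: 30.0
```

>>> step_arm(
  targets=[
    [[0, 0, -0.15, 0, 0, 0, 0], [0, 0, -0.1, 0, 0, 0, 0], [0, 0, -0.08, 0, 0, 0, 0], [0, 0, 0, 0, 0, 0, 0], [0, 0, 0, 0, 0, 0, 0]],
  ],
)

```text
t: 7.85
ee_pos: [503.9, 168.5, 279.7]
orientation: [2.361, 2.072, 0.0]
ft_force: [-0.1, 0.7, -2.0]
width: 11.8
grasp_force: 30.0
```

```bash
python3 -c "
from h import *
st();a=get_image('scene');save(a,'pics/s3.png',(160,80,300,240),3.5)"
```

```text
7.85 [503.9 168.5 279.7] yang -7.46 z [ 0.  0. -1.] F [-0.1  0.7 -2. ] M [-0.09  0.06 -0.04] w 11.8 29.998430013656616 [ 0.3   0.47  1.92 -0.    0.75  0.43]
```

View pics/s3.png

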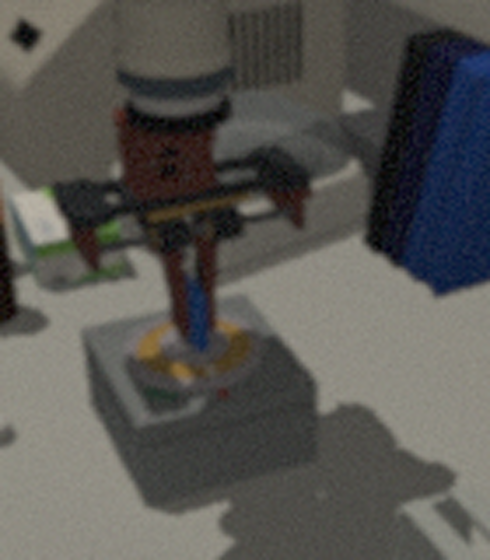

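The flange is on the face (crop 195,350), about 1 mm short of fully down. I press that last millimetre, then turn clockwise.

>>> step_arm(
  targets=[
    [[0, 0, -0.03, 0, 0, 0, 0], [0, 0, 0, 0, 0, 0, 0], [0, 0, 0, 0, 0, -0.6, 0], [0, 0, 0, 0, 0, -0.8, 0], [0, 0, 0, 0, 0, -0.8, 0]],
  ],
)

```text
t: 8.52
ee_pos: [504.0, 168.5, 278.6]
orientation: [2.515, 1.883, 0.001]
ft_force: [-1.5, -1.4, 3.3]
width: 12.1
grasp_force: 30.0
```

>>> step_arm(
  targets=[
    [[0, 0, 0, 0, 0, -0.8, 0], [0, 0, 0, 0, 0, -0.8, 0], [0, 0, 0, 0, 0, -0.8, 0], [0, 0, 0, 0, 0, -0.8, 0], [0, 0, 0, 0, 0, -0.8, 0]],
  ],
)

```text
t: 9.15
ee_pos: [503.9, 168.6, 278.6]
orientation: [-2.752, -1.514, -0.001]
ft_force: [-2.7, 2.0, 3.6]
width: 12.3
grasp_force: 30.0
```

>>> step_arm(
  targets=[
    [[0, 0, 0, 0, 0, -0.8, 0], [0, 0, 0, 0, 0, -0.8, 0], [0, 0, 0, 0, 0, -0.8, 0], [0, 0, 0, 0, 0, -0.8, 0], [0, 0, 0, 0, 0, -0.8, 0]],
  ],
)

```text
t: 9.78
ee_pos: [503.8, 168.8, 278.6]
orientation: [-2.936, -1.117, -0.0]
ft_force: [-2.8, 2.5, 4.5]
width: 11.8
grasp_force: 30.0
```

```bash
python3 -c "
from h import *
st()"
```

```text
9.775 [503.8 168.8 278.6] yang -48.36 z [ 0.  0. -1.] F [-2.8  2.5  4.5] M [0.27 0.56 0.11] w 11.8 30.004558861255646 [0.3  0.47 1.92 0.   0.75 1.14]
```

>>> step_arm(
  targets=[
    [[0, 0, 0, 0, 0, -0.8, 0], [0, 0, 0, 0, 0, -0.8, 0], [0, 0, 0, 0, 0, -0.8, 0], [0, 0, 0, 0, 0, -0.8, 0], [0, 0, 0, 0, 0, -0.8, 0]],
  ],
)

```text
t: 10.4
ee_pos: [503.8, 168.8, 278.6]
orientation: [-3.063, -0.697, -0.0]
ft_force: [-2.2, 2.5, 4.1]
width: 11.7
grasp_force: 30.0
```

>>> step_arm(
  targets=[
    [[0, 0, 0, 0, 0, -0.8, 0], [0, 0, 0, 0, 0, -0.8, 0], [0, 0, 0, 0, 0, -0.8, 0], [0, 0, 0, 0, 0, -0.5, 0], [0, 0, 0, 0, 0, 0, 0]],
  ],
)

```text
t: 11.02
ee_pos: [503.8, 168.8, 278.6]
orientation: [-3.117, -0.385, -0.0]
ft_force: [-3.1, 3.1, 5.2]
width: 12.0
grasp_force: 30.0
```

```bash
python3 -c "
from h import *
st();a=get_image('scene');save(a,'pics/s4.png',(180,140,290,240),5)"
```

```text
11.025 [503.8 168.8 278.6] yang -75.9 z [ 0.     0.001 -1.   ] F [-3.1  3.1  5.2] M [ 0.53  0.75 -0.03] w 12.0 30.00043362379074 [0.3  0.47 1.92 0.   0.75 1.62]
```

View pics/s4.png

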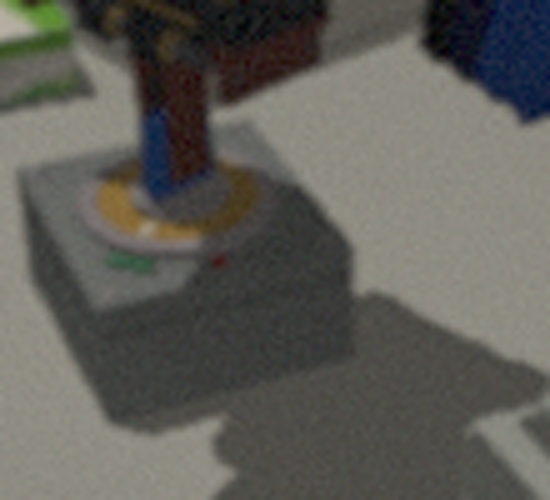

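The white pointer is at (148,228) and the green arc spans (105–155,262). I compute the pointer's angle.

```bash
python3 -c "
from h import *
a=get_image('scene')
f=lambda u,v:ray(a,180+(u+.5)/5-.5,140+(v+.5)/5-.5,80)[:2]-[503.8,168.3]
for q in((148,228),(218,262),(108,260),(154,266)):
    d=f(*q);print(d.round(1),-.13-np.arctan2(d[0],-d[1]))
st()"
```

```text
[-28.2 -18.3] 0.865459855152443
[-12.1 -66.1] 0.05139729265016474
[-58.9 -34.6] 0.9097050243682424
[-41.4 -52. ] 0.5425404712177889
11.125 [503.8 168.8 278.6] yang -75.88 z [ 0.     0.001 -1.   ] F [-3.3  2.9  5.3] M [0.59 0.72 0.06] w 12.1 29.99981850385666 [0.3  0.47 1.92 0.   0.75 1.62]
```

The lock is at about 0.75–0.85, inside the green arc. I release and lift.

>>> step_arm(
  targets=[
    [[0, 0, 0, 0, 0, 0, 0.4], [0, 0, 0, 0, 0, 0, 0.4], [0, 0, 0, 0, 0, 0, 0.6], [0, 0, 0, 0, 0, 0, 0.6], [0, 0, 0, 0, 0, 0, 0.6]],
  ],
)

```text
t: 11.75
ee_pos: [503.9, 168.5, 278.1]
orientation: [3.118, 0.386, -0.0]
ft_force: [0.0, -0.9, -0.1]
width: 52.5
grasp_force: 0.0
```

>>> step_arm(
  targets=[
    [[0, 0, 0.2, 0, 0, 0, 0.6], [0, 0, 0.6, 0, 0, 0, 0.6], [0, 0, 0.8, 0, 0, 0, 0.6], [0, 0, 0.8, 0, 0, 0, 0.6], [-0.5, 0.9, 0, 0, 0, 0, 0.6]],
  ],
)

```text
t: 12.38
ee_pos: [480.7, 212.9, 402.4]
orientation: [-3.117, -0.38, -0.013]
ft_force: [0.2, -0.2, -1.1]
width: 52.8
grasp_force: 0.0
```

>>> step_arm(
  targets=[
    [[-0.4, 0.9, 0, 0, 0, 0, 0.6], [-0.4, 0.9, 0, 0, 0, 0, 0.6], [-0.4, 0.9, 0, 0, 0, 0, 0.6], [0, 0, 0, 0, 0, 0, 0.6], [0, 0, 0, 0, 0, 0, 0.6]],
  ],
)

```text
t: 13.0
ee_pos: [418.8, 348.3, 398.5]
orientation: [3.117, 0.388, 0.0]
ft_force: [-0.5, 0.5, -0.7]
width: 52.7
grasp_force: 0.0
```

```bash
python3 -c "
from h import *
st();a=get_image('scene');t=get_image('top')
A=cv2.resize(a['pixels'][130:330,180:380],(560,560),interpolation=2)[:,:,::-1];save(a,'pics/s5.png',(180,130,380,330),2.9)
save(t,'pics/t5.png',(120,130,420,240),2.6)"
```

```text
13.0 [418.8 348.3 398.5] yang -75.82 z [ 0. -0. -1.] F [-0.5  0.5 -0.7] M [0.   0.12 0.  ] w 52.7 0.0 [ 0.67  0.31  1.81 -0.    1.01  2.  ]
```

View pics/s5.png

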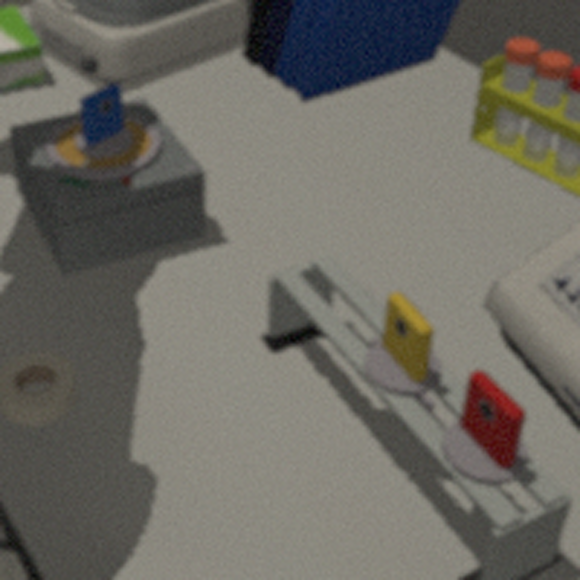

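View pics/t5.png

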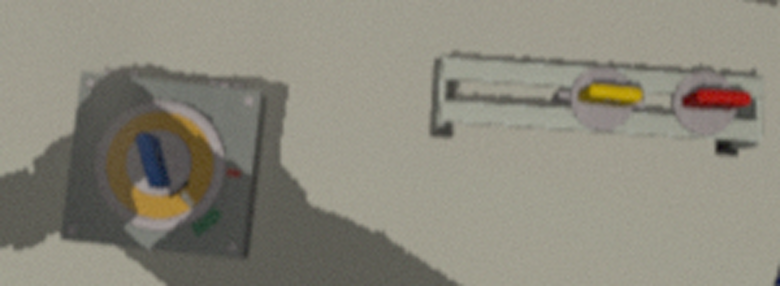

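The blue key stands upright in the lock with its pointer at (185,195), about 0.78 rad and facing the green arc. The yellow and red keys stand in the rack where they were, so I hand the job in.

```bash
python3 -c "
from h import *
print(ctrl.close_job())"
```

```text
the job is handed in; nothing more can be done
None
```

The job is handed in: the blue key is fully down and upright in the lock, which by my image measurement is turned about 0.78 rad into the green arc; the key is released, and the red and yellow keys were left untouched in the rack.

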